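# Latch the swatch board into its cradle

## Task

Latch the swatch board into the plywood cradle: with the outside of the fingers, gently push the orange latch knob along its L-shaped slot towards the board until it stops at the corner, then push it sideways along the short leg right to the end by the green mark. Do not pinch the knob or lift its pin out of the slot, and leave the pots, jars, tools and other things where they are; finish with the hand clear.

Things in the scene. Friction and masses are not known exactly. Their poses are not given: they have to be found in the camera images.
- cradle: fixed plywood cradle; place and turn differ each time. Origin: on the table under the centre of its gate box (170 x 170 mm, flat top 30 mm above the table). x points from gate box to swatch board, y left of that, z up. Board: x 92 to 222, y -108 to 108 mm, papered top 14 mm above the table. A steel tongue slides out over the board as the knob goes along
- slot_start (a point): where the point knob is at the very start of the slot. The 16 mm wide L-slot in the gate's top has its long leg along the cradle's +x at y = -30 mm, then its short leg along +y at x = 29 mm: the turn is always to the left, seen from gate box to board. A green patch marks the slot's end; corner and end are lined with firm rubber: solid stops
- knob (a point): orange latch knob: upright cylinder 36 mm across on a 12 mm pin that runs in the slot; this point is on its axis, 55 mm above the table. The knob spans 33 to 77 mm above the table (3 to 47 mm above the gate's top). It slides both ways with about 2 N of friction and light damping, stays where it is left, does not spring back
- corner_stop (a point): where the point knob is when the knob stands against the corner stop in the middle of the long leg (the corner of the L); same height as the point knob
- slot_end (a point): where the point knob is when the latch is fully home at the end of the short leg; same height as the point knob
- push_along (a joint): travel of the knob along the cradle's +x, m: 0 at the start of the long leg, 0.074 against the corner stop; starts between 0 and 0.016
- push_across (a joint): travel of the knob along the cradle's +y, m: 0 in the long leg (2 mm of play either way), 0.050 against the end of the short leg. It can pass the corner only with push_along above about 0.070
- knob_lift (a joint): lift of the knob and its pin out of the slot, m: 0 with the pin down, where it stays by its own weight; 0.025 would free it from the slot
- pigment_pot: small amber glass pot with a red lid, 38 mm across, 42 mm high, standing on the cradle's gate plate beside the slot; origin: centre of its underside
- paper_weight: brass disc, 40 mm across, 18 mm high, lying on the swatch board of the cradle; origin: centre of its underside
- ochre_jar: amber jar with black lid, 64 mm across, 90 mm high, on the table; origin: centre of its underside
- tape_roll: ring of blue tape lying flat, 90 mm across, 24 mm high, on the table; origin: centre of its underside
- mug: white mug, 76 mm across plus handle, 90 mm high, on the table; origin: centre of its underside
- green_jar: green glass jar with white lid, 60 mm across, 80 mm high, on the table; origin: centre of its underside
- brush: brush lying on the table at the left; origin: about its middle
- screwdriver: screwdriver lying on the table at the right; origin: about its middle

How it is judged (in metres and radians):
On the way, in this order (a step that is already met when the one before it is completed fails the run):
1. the knob has been pushed along the long leg to the corner, still in line with that leg (value of joint push_along above 0.069 m and value of joint push_across below 0.008 m), for 0.02 s.
2. the knob has been pushed across to the end of the short leg (value of joint push_along above 0.066 m and value of joint push_across above 0.045 m), for 0.1 s.
At the end, for the whole second after the job is handed in: The knob rests at the end of the short leg, within 5 mm of fully home (push_across above 0.045, push_along above 0.066), pin down in the slot (lift below 4 mm), at rest (all of step 2 and value of joint knob_lift below 0.004 m and velocity of joint push_along between -0.01 and 0.01 m/s and velocity of joint push_across between -0.01 and 0.01 m/s); the robot touches nothing.
It fails at once if the knob's pin is lifted more than 6 mm in its slot (value of joint knob_lift above 0.006 m).
It fails at once if the knob is pinched between the fingers (horizontal distance between the grasp point and knob below 0.016 m and height (world z) of the grasp point below 0.09 m and contact force between the fingers and knob_lift above 8 N).
It fails at once if the knob is forced: pushed with more than 60 N (contact force between the fingers and knob_lift above 60 N).
It fails at once if a pot, jar, tool or other bystander is moved more than 20 mm (distance of any of pigment_pot, paper_weight, ochre_jar, tape_roll, mug, green_jar, brush, screwdriver from where it was at the start of the episode above 0.02 m).
It also fails if it takes over 51 s, if anything falls off the work surface, if the arm or the gripper's body presses on something with over 40 N, if the wrist force passes 120 N, or if a joint passes its speed limit or range.

## Robot

A 6-joint arm with a two-finger parallel gripper is mounted at the origin on the work surface. World frame = base frame: x ahead of the robot, y to its left, z up, the work surface at z = 0. Lengths are in mm, angles in rad, forces in N, time in s.
With the tool pointing down it reaches from about 275 to 875 mm from the base axis. Payload 12.5 kg.
Tool frame: the origin (TCP) lies midway between the tips of the shut fingers; the grasp point (between the pads) lies 19 mm behind it (arm.grip_depth is the distance from the TCP to the grasp point, in mm); x points along the fingers, y is the direction in which the jaws open and shut, and the axes are right-handed (so a half turn about x gives the same grasp; the last joint's range is limited). The gripper opens to 85 mm and grips with 20 to 120 N. Pads are 22 mm wide; open, the fingers measure 114 mm over their backs; the gripper's body (76 mm by 85 mm) begins 54 mm behind the grasp point. The pads swing forward as they close: fully open they stand 13 mm farther back than shut.
Start: joints at [-1.192, 0.351, 1.652, -0, 1.139, -0.085], TCP at [246.058, -491.874, 206.79] pointing down, gripper open.
Joint ranges: [-2.75, 2.75], [-0.79, 2.1], [0.01, 2.65], [-1.57, 4.71], [0.07, 3.14], [-2.87, 2.87]. Speed limits (rad/s): [2.22, 2.22, 2.79, 3.14, 3.14, 3.14].

## Interface

Orientations are given as a unit quaternion [w, x, y, z].
In Python, from cell import arm gives the robot as it stands.
- The arm moves only by the shell command python3 -m handwheel 'ROWS' [FORCE]. ROWS is text: rows parted by semicolons, each of 7 numbers parted by spaces: the shift along the tool's x, y, z in cm, then the turn, a rotation vector about the tool's x, y, z in degrees, then the opening, from 0 (shut) to 1 (fully open). In form: tx ty tz wx wy wz grip; .... A call has 1 to 20 rows; each row is the pose to reach, as a shift and turn from the pose commanded when the call began, along the tool's axes at that moment; what a row does not reach only later rows make up. A row lasts 1/10 s, in which the tool goes at most 50 mm and 8.59 degrees, less where a joint would pass 70% of its speed; a pose out of reach is approached as far as the arm can. A call with a gripper value outside its range is refused whole. The fingers move at their own pace and stop on an object; FORCE is the grip in N (left out, the last holds). Time passes only in rows, so rows that repeat a pose let the fingers close. It gives the time, the measured TCP pose, the force and the opening at its end, in the units of the state.
- arm.state(): the state, without advancing time (a new reading comes with each control period).
- arm.snapshot(name): name is "scene" or "side" or "wrist"; returns a dict with "pixels" (480x640x3 uint8, blue, green, red), "vfov" (degrees; the focal length in pixels is half the picture's height over the tangent of half this angle, whatever the lens; pixels are square), "cx", "cy" (the principal point, pixels), "cam_to_world" (4x4, takes a point from camera to world coordinates). Camera axes: x right, y down, z forward; pixel columns grow to the right and rows downward; lengths in mm; the calibration is good to about 2 mm. A picture is of the moment at which its call begins. There is no depth.
- arm.sign_off(): hands the job in, once; it reports no verdict.
The state is a dict: "clock": time; "joints": joint angles; "qvel": joint speeds; "joint_torque": joint torques, N m; "ee_pos": TCP position; "ee_rot": TCP orientation; "wrist_force": force on the tool from outside, world axes, zero at the start; "moment": the same for the moment, N m; "gripper_width": finger opening in mm.
Only numpy, scipy, OpenCV 4.12 (cv2) and the standard library are available. Lean on these libraries where they do the work, as an engineer would, in place of code of your own. Each camera call takes 0.05 s, during which the arm holds its last target.

## Working session

There is one attempt and no reset: what is moved stays moved. The work goes in short steps, Python scripts to look and compute and a shell command to move; the robot and the scene stay as the last step left them, time stands still between calls to the robot, and variables do not carry over. Pictures are saved under pics/ and viewed, and the job is handed in when it is done.

```bash
ls; mkdir -p pics
python3 - <<'E'
from cell import arm
import cv2,numpy as np
s=arm.state();print(s)
for n in("scene","side","wrist"):
    d=arm.snapshot(n);cv2.imwrite(f"pics/{n}0.png",d["pixels"]);print(n,d["vfov"],d["cx"],d["cy"],np.round(d["cam_to_world"],3).tolist())
E
```

```text
pics
{'clock': 0.0, 'joints': array([-1.19158381e+00,  3.51269699e-01,  1.65242821e+00, -1.89731397e-05,
        1.13909147e+00, -8.45904484e-02]), 'qvel': array([ 2.07904708e-03, -8.29558996e-05,  5.90226313e-04, -9.00877966e-04,
       -2.96769991e-04, -5.62249074e-04]), 'joint_torque': array([-5.37058768e-04, -5.06104052e+01, -2.91408670e+01, -1.21145554e-04,
        4.51909131e-03, -2.42857851e-06]), 'ee_pos': array([ 245.9328729 , -491.54861469,  206.23854283]), 'ee_rot': array([-0.16209838, -0.68810944, -0.16293364,  0.6882457 ]), 'wrist_force': array([ 0.95293893, -0.77800048, -0.33911467]), 'moment': array([-0.00723016, -0.01336807, -0.04810306]), 'gripper_width': 85.854847880706}
scene 45.33699005189375 323.96784515652377 257.27061588269174 [[-0.439, 0.573, -0.692, 1417.623], [0.898, 0.275, -0.342, 438.599], [-0.006, -0.772, -0.635, 920.959], [0.0, 0.0, 0.0, 1.0]]
side 45.457303366333115 328.5947763375918 236.4560552969783 [[0.69, -0.463, 0.556, -289.585], [-0.723, -0.416, 0.551, -802.812], [-0.023, -0.783, -0.622, 944.77], [0.0, 0.0, 0.0, 1.0]]
wrist 66.48237271120001 323.3201301667068 237.411725389045 [[0.447, -0.86, -0.245, 309.83], [-0.894, -0.431, -0.12, -461.456], [-0.002, 0.272, -0.962, 373.401], [0.0, 0.0, 0.0, 1.0]]
```

View pics/scene0.png

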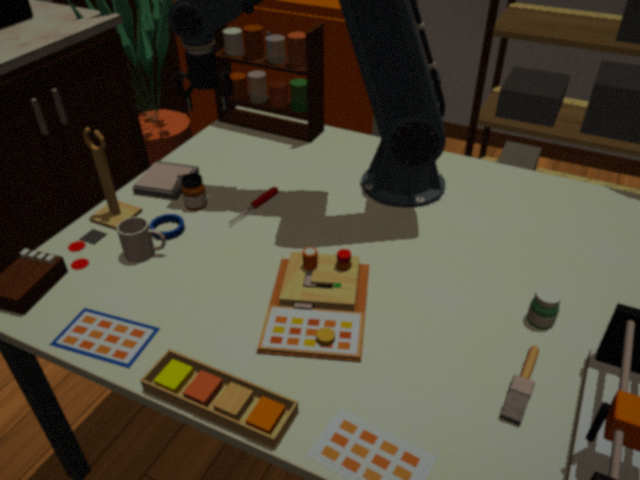

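View pics/side0.png

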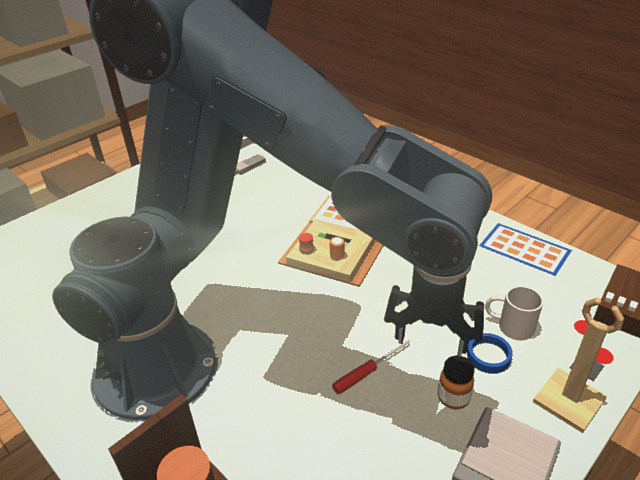

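View pics/wrist0.png

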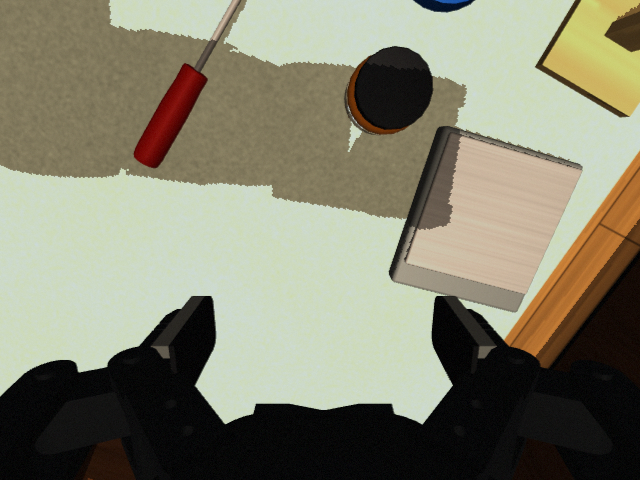

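The scene view shows the cradle around px (315,300), with its gate box nearer the robot. The knob is at about (310,258), the red-lidded pot at (344,258), the green mark at (325,285) and the brass weight at (325,337). I'll zoom in.

Run:
```python
import cv2
a=cv2.imread("pics/scene0.png")[235:365,245:385];cv2.imwrite("pics/z1.png",cv2.resize(a,(800,743),interpolation=cv2.INTER_CUBIC)[:600])
a=cv2.imread("pics/side0.png")[180:290,270:400];cv2.imwrite("pics/z2.png",cv2.resize(a,None,fx=5.4,fy=5.4,interpolation=cv2.INTER_CUBIC))
```

```text
(no output)
```

View pics/z1.png

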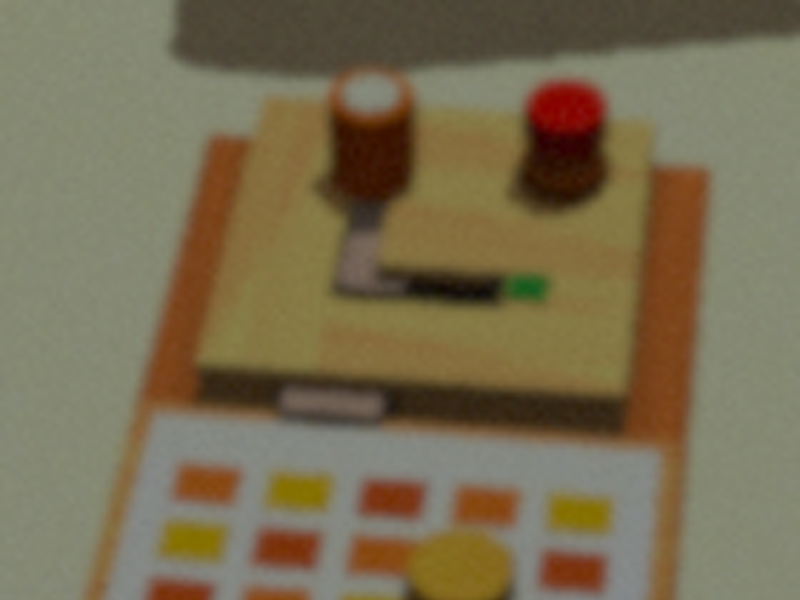

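View pics/z2.png

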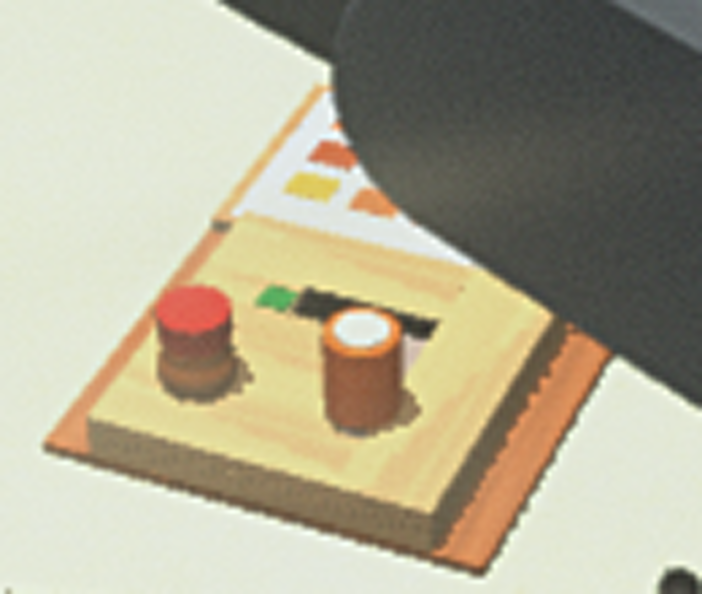

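```bash
cat > h.py <<'E'
import numpy as np,cv2
from cell import arm
from scipy.spatial.transform import Rotation as R
SC=(45.33699005189375,323.96784515652377,257.27061588269174,[[-0.439,0.573,-0.692,1417.623],[0.898,0.275,-0.342,438.599],[-0.006,-0.772,-0.635,920.959],[0,0,0,1]])
def ray(d,uv,z):
    if isinstance(d,dict): d=(d["vfov"],d["cx"],d["cy"],d["cam_to_world"])
    v,cx,cy,T=d;T=np.array(T);f=240/np.tan(np.radians(v)/2)
    r=T[:3,:3]@np.array([(uv[0]-cx)/f,(uv[1]-cy)/f,1]);o=T[:3,3]
    return o+r*(z-o[2])/r[2]
def proj(d,P):
    f=240/np.tan(np.radians(d["vfov"])/2);T=np.linalg.inv(d["cam_to_world"]);p=T[:3,:3]@np.array(P,float)+T[:3,3]
    return d["cx"]+f*p[0]/p[2],d["cy"]+f*p[1]/p[2]
E
python3 - <<'E'
from h import *
sc=arm.snapshot("scene");sd=arm.snapshot("side")
k=140/800
for z,n,l in((30,"gate",[(265,98),(198,370),(630,388),(655,122)]),(77,"knobtop",[(370,94)]),(30,"knobfoot", [(370,200)]),(30,"corner/green",[(356,285),(524,288)]),(42+30,"pot",[(566,106)])):
  for p in l: print(n,np.round(ray(sc,(245+p[0]*k,235+p[1]*k),z),1))
k=1/5.4
for z,n,l in((30,"gate",[(88,420),(432,515),(560,318),(235,213)]),(77,"knobtop",[(362,330)]),(30,"green",[(277,299)]),(72,"pot",[(194,308)])):
  for p in l: print("S",n,np.round(ray(sd,(270+p[0]*k,180+p[1]*k),z),1))
E
```

```text
gate [ 463.4 -123.    30. ]
gate [624.1 -65.4  30. ]
gate [560.   91.3  30. ]
gate [405.6  35.4  30. ]
knobtop [492.8 -55.8  77. ]
knobfoot [503.9 -51.2  30. ]
corner/green [553.2 -32.3  30. ]
corner/green [525.4  29.6  30. ]
pot [459.6  17.4  72. ]
S gate [398.3  26.9  30. ]
S gate [ 455.8 -131.9   30. ]
S gate [598.6 -84.7  30. ]
S gate [554.8  88.   30. ]
S knobtop [487.4 -61.5  77. ]
S green [519.6  24.8  30. ]
S pot [452.5  10.2  72. ]
```

```bash
cat >> h.py <<'E'
def tool():
    s=arm.state();q=s["ee_rot"];return s["ee_pos"],R.from_quat([q[1],q[2],q[3],q[0]]).as_matrix(),s
def plan(P,yaw):
    "shift cm + rotvec deg to TCP at P, tool z along yaw (deg), x down"
    p,M,s=tool();z=np.array([np.cos(np.radians(yaw)),np.sin(np.radians(yaw)),0]);x=np.array([0,0,-1.])
    D=np.column_stack([x,np.cross(z,x),z])
    print("clock",s["clock"],"shift",np.round(M.T@(np.array(P)-p)/10,2),"turn",np.round(R.from_matrix(M.T@D).as_rotvec(degrees=True),2))
E
python3 - <<'E'
from h import *
p,M,s=tool();print(np.round(p),np.round(M,3))
plan((451,-72,200),20);plan((451,-72,200),200)
E
```

```text
[ 246. -492.  207.] [[-0.     0.447 -0.894]
 [ 0.001 -0.894 -0.447]
 [-1.    -0.001 -0.   ]]
clock 0.25 shift [  0.67 -28.37 -37.11] turn [-1.7343e+02 -5.0000e-02 -0.0000e+00]
clock 0.25 shift [  0.67 -28.37 -37.11] turn [ 6.57 -0.    0.03]
```

```bash
python3 -m handwheel '0.7 -28.4 -37.1 6.6 0 0 0; 0.7 -28.4 -37.1 6.6 0 0 0; 0.7 -28.4 -37.1 6.6 0 0 0; 0.7 -28.4 -37.1 6.6 0 0 0; 0.7 -28.4 -37.1 6.6 0 0 0; 0.7 -28.4 -37.1 6.6 0 0 0; 0.7 -28.4 -37.1 6.6 0 0 0; 0.7 -28.4 -37.1 6.6 0 0 0; 0.7 -28.4 -37.1 6.6 0 0 0; 0.7 -28.4 -37.1 6.6 0 0 0; 0.7 -28.4 -37.1 6.6 0 0 0; 0.7 -28.4 -37.1 6.6 0 0 0; 0.7 -28.4 -37.1 6.6 0 0 0; 0.7 -28.4 -37.1 6.6 0 0 0; 0.7 -28.4 -37.1 6.6 0 0 0; 0.7 -28.4 -37.1 6.6 0 0 0' 20
python3 - <<'E'
from h import *
d=arm.snapshot("wrist");cv2.imwrite("pics/w1.png",d["pixels"]);np.save("w1.npy",d,allow_pickle=True)
d=arm.snapshot("side");cv2.imwrite("pics/s1.png",d["pixels"])
p,M,s=tool();print(p,M.round(3),s["gripper_width"])
E
```

```text
clock: 1.85
ee_pos: [450.7, -72.4, 199.8]
ee_rot: [0.122, 0.696, 0.122, -0.696]
wrist_force: [-0.2, 0.6, -0.1]
gripper_width: 0.0
[450.75721858 -72.14555285 199.81304786] [[ 0.     0.341 -0.94 ]
 [-0.    -0.94  -0.341]
 [-1.     0.    -0.   ]] 0.11421710419984012
```

View pics/w1.png

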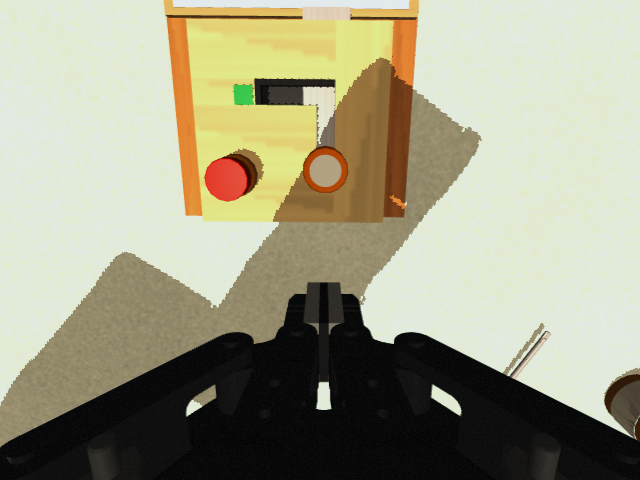

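The wrist view shows the cradle square to the image. Knob top is at (325,171), the pot lid at (227,179), the green mark at (243,95), and the near gate corners at (203,221) and (384,221).

Run:
```python
from h import *
d=np.load("w1.npy",allow_pickle=True).item()
c=[(203,221),(384,221),(396,19),(187,19)]
P=np.array([ray(d,p,30) for p in c]);print(P.round(1))
for n,p,z in(("knob",(325,171),77),("pot",(227,179),72),("green",(243,95),30),("slot out corner",(335,79),30)):
    print(n,ray(d,p,z).round(1))
print(np.degrees(np.arctan2(*(P[0]-P[1])[[0,1]]*[-1,1])), (P[0]-P[1]), np.linalg.norm(P[0]-P[1]),P.mean(0))
a=np.radians(20)
mid=(P[0]+P[1])/2; print("centre",mid[:2]+85*np.array([np.cos(a),np.sin(a)]))
```

```text
[[ 404.2   30.7   30. ]
 [ 462.5 -130.    30. ]
 [ 622.6  -74.3   30. ]
 [ 564.5   86.5   30. ]]
knob [491.6 -60.   77. ]
pot [458.4  11.5  72. ]
green [524.1  26.8  30. ]
slot out corner [563.1 -43.3  30. ]
19.91858495101656 [-58.23742652 160.71621322   0.        ] 170.942385146055 [513.45103618 -21.80786871  30.        ]
centre [513.22622696 -20.60958208]
```

```bash
python3 -m handwheel '4 0.2 0 0 0 0 0; 8 0.2 0 0 0 0 0; 11 0.2 0 0 0 0 0; 13 0.2 0 0 0 0 0; 14.5 0.2 0 0 0 0 0; 15.2 0.2 0 0 0 0 0; 15.2 0.2 0 0 0 0 0'
python3 - <<'E'
from h import *
for n in("wrist","scene"):
    d=arm.snapshot(n);cv2.imwrite(f"pics/{n}2.png",d["pixels"])
cv2.imwrite("pics/sc2z.png",cv2.resize(d["pixels"][180:360,230:400],(680,720))[:600])
E
```

```text
clock: 2.65
ee_pos: [451.2, -73.8, 47.3]
ee_rot: [-0.122, -0.696, -0.123, 0.697]
wrist_force: [0.7, 0.8, 1.5]
gripper_width: -0.4
```

View pics/wrist2.png

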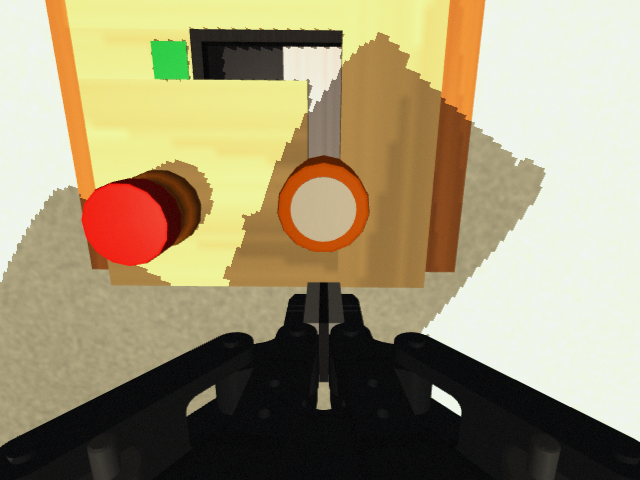

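View pics/sc2z.png

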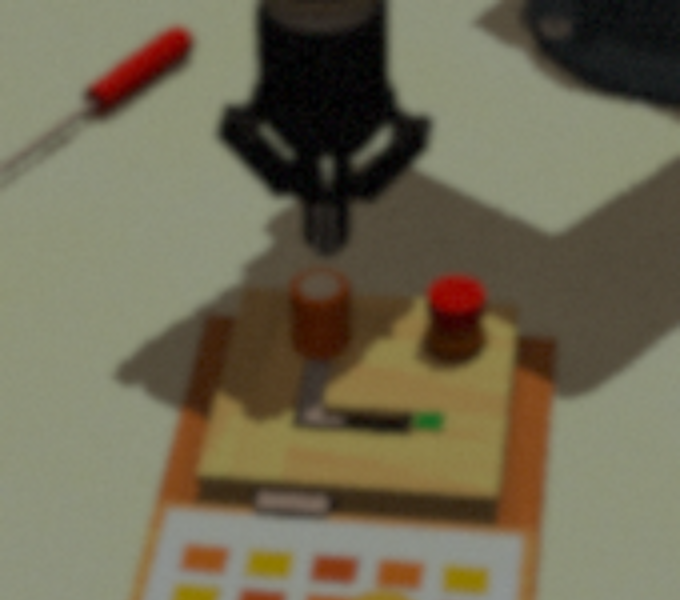

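The closed fingers stand behind the knob with a gap of about 13 mm. I'll push along the long leg now.

```bash
python3 -m handwheel '0 0 -0.3 0 0 0 0; 0 0 -0.6 0 0 0 0; 0 0 -0.9 0 0 0 0; 0 0 -1.1 0 0 0 0; 0 0 -1.3 0 0 0 0; 0 0 -1.5 0 0 0 0; 0 0 -1.7 0 0 0 0; 0 0 -1.9 0 0 0 0; 0 0 -2.1 0 0 0 0; 0 0 -2.3 0 0 0 0; 0 0 -2.5 0 0 0 0'
python3 - <<'E'
from h import *
d=arm.snapshot("wrist");cv2.imwrite(f"pics/w3.png",d["pixels"])
E
```

```text
clock: 3.85
ee_pos: [475.2, -65.2, 47.8]
ee_rot: [-0.123, -0.696, -0.123, 0.696]
wrist_force: [-2.1, -0.9, 0.8]
gripper_width: 0.0
```

View pics/w3.png

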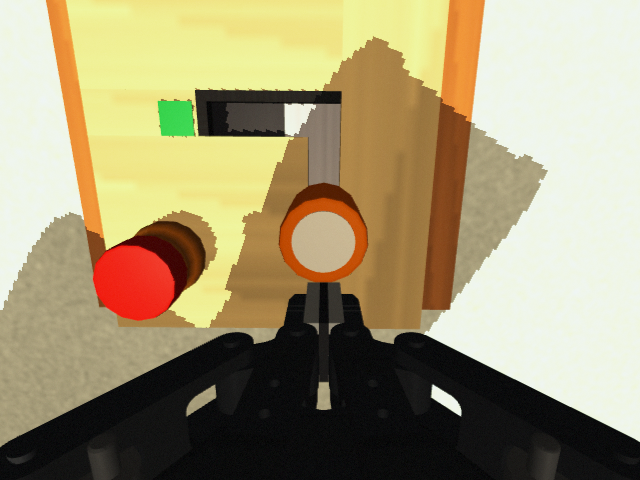

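The fingers touch the knob (image (323,241)) at about 2 N, centred on it. Continuing, and stopping short of the corner.

```bash
python3 -m handwheel '0 0 -0.3 0 0 0 0; 0 0 -0.6 0 0 0 0; 0 0 -0.9 0 0 0 0; 0 0 -1.2 0 0 0 0; 0 0 -1.5 0 0 0 0; 0 0 -1.8 0 0 0 0; 0 0 -2.1 0 0 0 0; 0 0 -2.4 0 0 0 0; 0 0 -2.7 0 0 0 0; 0 0 -3 0 0 0 0; 0 0 -3.3 0 0 0 0; 0 0 -3.6 0 0 0 0; 0 0 -3.8 0 0 0 0; 0 0 -4 0 0 0 0; 0 0 -4.2 0 0 0 0; 0 0 -4.3 0 0 0 0'
python3 - <<'E'
from h import *
d=arm.snapshot("wrist");cv2.imwrite(f"pics/w4.png",d["pixels"])
E
```

```text
clock: 5.5
ee_pos: [515.6, -50.5, 47.8]
ee_rot: [0.123, 0.696, 0.123, -0.696]
wrist_force: [-0.8, -1.7, 1.4]
gripper_width: -0.1
```

View pics/w4.png

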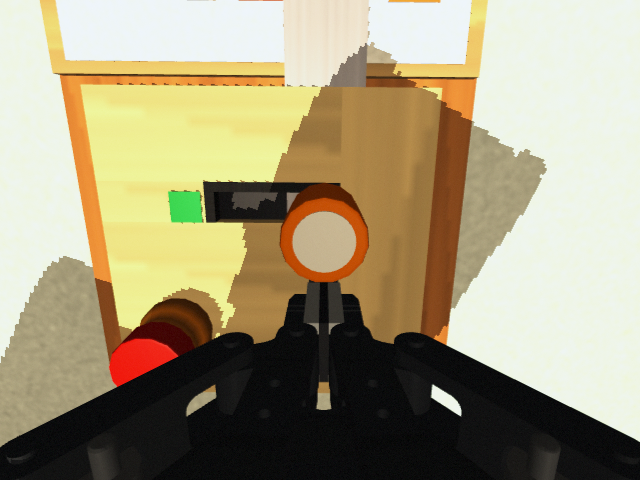

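Near the corner now, with the knob ahead of the fingers at (323,242). I'll finish with 1 mm steps and read the force.

```bash
python3 -m handwheel '0 0 -0.1 0 0 0 0; 0 0 -0.2 0 0 0 0; 0 0 -0.3 0 0 0 0; 0 0 -0.4 0 0 0 0; 0 0 -0.4 0 0 0 0';  python3 -m handwheel '0 0 -0.1 0 0 0 0; 0 0 -0.1 0 0 0 0'; python3 -m handwheel '0 0 -0.1 0 0 0 0; 0 0 -0.1 0 0 0 0'
```

```text
clock: 6.05
ee_pos: [519.3, -49.2, 47.8]
ee_rot: [0.123, 0.696, 0.123, -0.696]
wrist_force: [-0.7, -1.6, -0.2]
gripper_width: -0.3
clock: 6.25
ee_pos: [520.2, -48.8, 47.8]
ee_rot: [0.123, 0.696, 0.123, -0.696]
wrist_force: [-1.5, -1.9, 0.3]
gripper_width: 0.0
clock: 6.45
ee_pos: [521.1, -48.5, 47.8]
ee_rot: [0.123, 0.696, 0.123, -0.696]
wrist_force: [-1.8, -1.6, 0.6]
gripper_width: -0.0
```

```bash
python3 -m handwheel '0 0 -0.1 0 0 0 0; 0 0 -0.1 0 0 0 0'; python3 -m handwheel '0 0 -0.05 0 0 0 0; 0 0 -0.05 0 0 0 0'
```

```text
clock: 6.65
ee_pos: [521.8, -48.2, 47.8]
ee_rot: [-0.123, -0.696, -0.123, 0.697]
wrist_force: [-2.4, -1.4, 1.6]
gripper_width: -0.1
clock: 6.85
ee_pos: [522.2, -48.0, 47.8]
ee_rot: [-0.123, -0.696, -0.123, 0.697]
wrist_force: [-4.3, -2.7, 3.2]
gripper_width: -0.1
```

```bash
python3 -m handwheel '0 0 -0.05 0 0 0 0; 0 0 -0.05 0 0 0 0'; python3 -m handwheel '0 0 -0.05 0 0 0 0; 0 0 -0.05 0 0 0 0'
```

```text
clock: 7.05
ee_pos: [522.5, -47.9, 47.8]
ee_rot: [-0.123, -0.696, -0.123, 0.697]
wrist_force: [-4.4, -4.6, 3.7]
gripper_width: 0.2
clock: 7.25
ee_pos: [522.8, -47.8, 47.8]
ee_rot: [-0.123, -0.696, -0.123, 0.697]
wrist_force: [-6.5, -3.7, 4.4]
gripper_width: -0.2
```

The corner has been reached: the force rises to about 8 N and the tool lags behind its command. I'll check the view, then back off.

```bash
python3 -m handwheel '0 0 0.3 0 0 0 0; 0 0 0.8 0 0 0 0; 0 0 1.5 0 0 0 0; 0 0 2 0 0 0 0; 0 0 2 0 0 0 0';python3 - <<'E'
from h import *
d=arm.snapshot("wrist");cv2.imwrite(f"pics/w5.png",d["pixels"])
np.save("w5.npy",d,allow_pickle=True)
E
```

```text
clock: 7.75
ee_pos: [504.0, -54.7, 47.8]
ee_rot: [-0.122, -0.696, -0.123, 0.696]
wrist_force: [-0.8, -0.1, 0.7]
gripper_width: 0.2
```

View pics/w5.png

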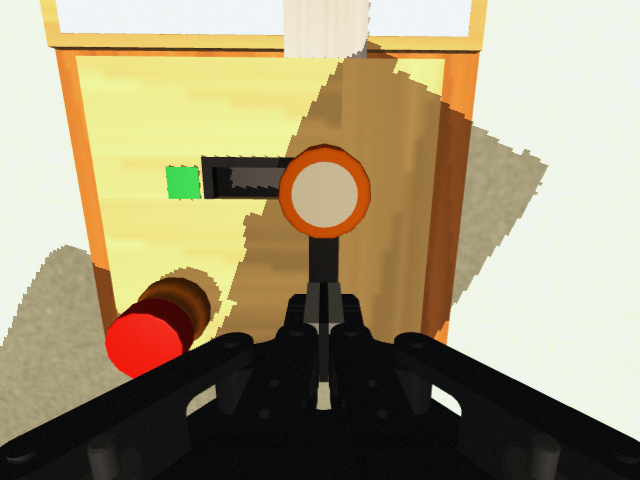

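Run:
```python
from h import *
d=np.load("w5.npy",allow_pickle=True).item()
k=ray(d,(324.5,194),77);g=ray(d,(183,182),30)
c,s=.942,.335;M=np.array([[c,s],[-s,c]])
for p in(k,g): print(p.round(1),(M@(p[:2]-[513.3,-21.2])).round(1))
# slot far edge / left end at z=30
for uv in((203,156),(203,198),(240,156)): print((M@(ray(d,uv,30)[:2]-[513.3,-21.2])).round(1))
```

```text
[550.4 -39.5  77. ] [ 28.8 -29.6]
[524.8  26.9  30. ] [27.  41.5]
[39.8 30.3]
[18.9 32.1]
[39.9 12.1]
```

The knob is at cradle (28.8, -29.6), which is the corner. Next I go round its right side.

```bash
python3 -m handwheel '0 1.5 0 0 0 0 0; 0 3 0 0 0 0 0; 0 4.5 0 0 0 0 0; 0 5.5 0 0 0 0 0; 0 5.5 -1 0 0 0 0; 0 5.5 -2.5 0 0 0 0; 0 5.5 -4 0 0 0 0; 0 5.5 -4.9 0 0 0 0; 0 5.5 -4.9 0 0 0 0';python3 - <<'E'
from h import *
d=arm.snapshot("wrist");cv2.imwrite(f"pics/w6.png",d["pixels"])
c,s=.942,.335;M=np.array([[c,s],[-s,c]])
print(M@(tool()[0][:2]-[513.3,-21.2]))
E
```

```text
clock: 8.7
ee_pos: [570.3, -88.9, 47.7]
ee_rot: [0.123, 0.696, 0.123, -0.696]
wrist_force: [-0.4, -0.1, -0.8]
gripper_width: 0.2
[ 30.19877585 -82.78717237]
```

View pics/w6.png

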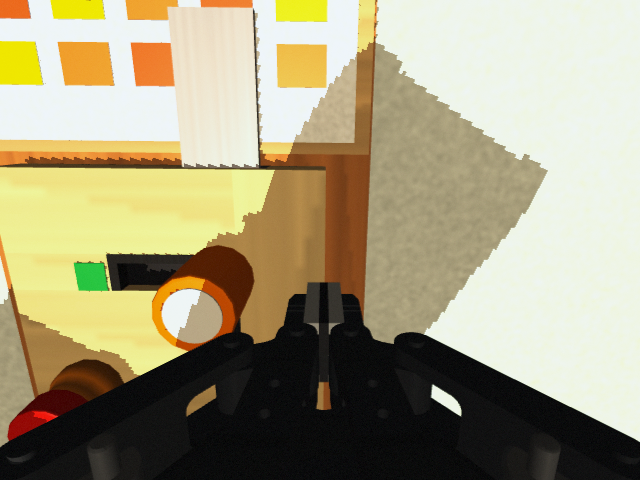

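```bash
python3 -m handwheel '0 -0.4 0 0 0 0 0; 0 -0.8 0 0 0 0 0; 0 -1.2 0 0 0 0 0; 0 -1.5 0 0 0 0 0; 0 -1.7 0 0 0 0 0; 0 -1.9 0 0 0 0 0; 0 -2.1 0 0 0 0 0; 0 -2.3 0 0 0 0 0; 0 -2.5 0 0 0 0 0; 0 -2.7 0 0 0 0 0; 0 -2.9 0 0 0 0 0; 0 -3.1 0 0 0 0 0'
python3 - <<'E'
from h import *
for n in("wrist","scene"):
    d=arm.snapshot(n);cv2.imwrite(f"pics/{n}7.png",d["pixels"])
cv2.imwrite("pics/sc7z.png",cv2.resize(d["pixels"][180:330,230:400],(680,600)))
E
```

```text
clock: 9.95
ee_pos: [558.9, -60.3, 47.8]
ee_rot: [0.123, 0.696, 0.123, -0.696]
wrist_force: [0.6, -2.2, 0.2]
gripper_width: 0.3
```

View pics/wrist7.png

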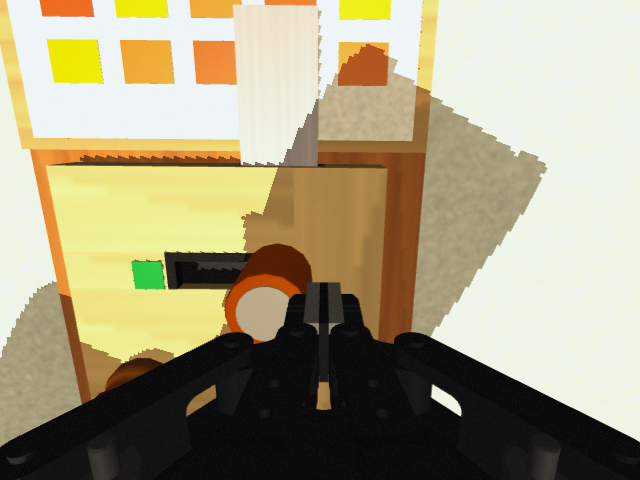

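View pics/sc7z.png

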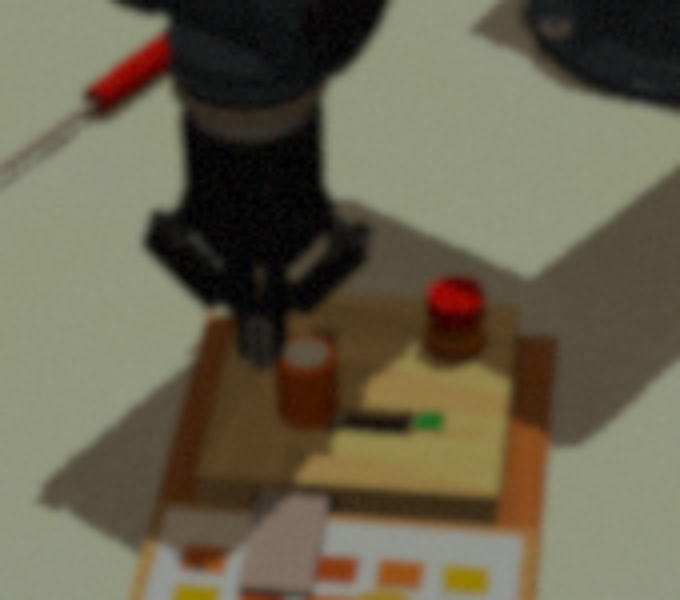

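The fingers are in contact at the knob's right side (about 2 N) and the knob is moving towards the green mark. Continuing.

```bash
python3 -m handwheel '0 -0.2 0 0 0 0 0; 0 -0.5 0 0 0 0 0; 0 -0.8 0 0 0 0 0; 0 -1.1 0 0 0 0 0; 0 -1.4 0 0 0 0 0; 0 -1.7 0 0 0 0 0; 0 -2 0 0 0 0 0; 0 -2.3 0 0 0 0 0; 0 -2.6 0 0 0 0 0; 0 -2.8 0 0 0 0 0; 0 -3 0 0 0 0 0; 0 -3.2 0 0 0 0 0; 0 -3.4 0 0 0 0 0; 0 -3.4 0 0 0 0 0'
python3 - <<'E'
from h import *
for n in("wrist",):
    d=arm.snapshot(n);cv2.imwrite(f"pics/{n}8.png",d["pixels"])
E
```

```text
clock: 11.45
ee_pos: [547.1, -28.1, 47.8]
ee_rot: [-0.123, -0.696, -0.123, 0.696]
wrist_force: [0.8, -1.1, 0.5]
gripper_width: -0.2
```

View pics/wrist8.png

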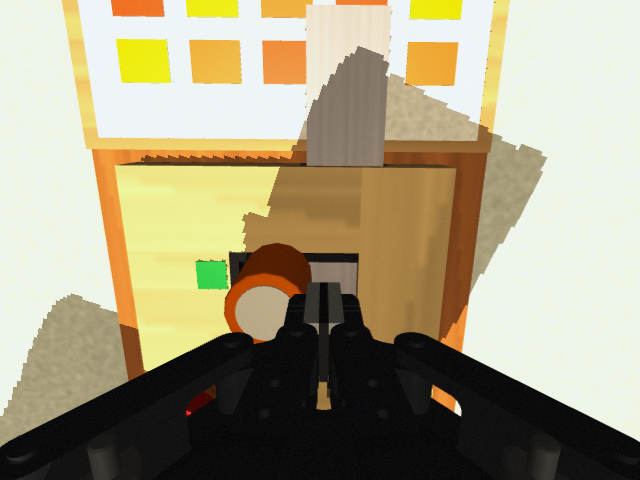

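The knob is close to the end, with the green mark at (212,275). Slow steps now.

```bash
python3 -m handwheel '0 -0.1 0 0 0 0 0; 0 -0.2 0 0 0 0 0; 0 -0.3 0 0 0 0 0; 0 -0.4 0 0 0 0 0; 0 -0.4 0 0 0 0 0';  for i in 1; do python3 -m handwheel '0 -0.1 0 0 0 0 0; 0 -0.1 0 0 0 0 0'; python3 -m handwheel '0 -0.1 0 0 0 0 0; 0 -0.1 0 0 0 0 0'; done
```

```text
clock: 12.0
ee_pos: [545.8, -24.5, 47.8]
ee_rot: [-0.123, -0.696, -0.123, 0.696]
wrist_force: [1.4, -1.5, 1.5]
gripper_width: -0.2
clock: 12.2
ee_pos: [545.5, -23.5, 47.8]
ee_rot: [-0.123, -0.696, -0.123, 0.696]
wrist_force: [1.2, -0.3, 0.6]
gripper_width: -0.3
clock: 12.4
ee_pos: [545.2, -22.6, 47.8]
ee_rot: [0.123, 0.696, 0.123, -0.696]
wrist_force: [1.3, -0.5, 0.5]
gripper_width: -0.1
```

```bash
python3 -m handwheel '0 -0.1 0 0 0 0 0; 0 -0.1 0 0 0 0 0'; python3 -m handwheel '0 -0.1 0 0 0 0 0; 0 -0.1 0 0 0 0 0'
```

```text
clock: 12.6
ee_pos: [544.8, -21.7, 47.8]
ee_rot: [-0.123, -0.696, -0.123, 0.696]
wrist_force: [1.7, -1.4, 1.9]
gripper_width: -0.5
clock: 12.8
ee_pos: [544.5, -20.7, 47.8]
ee_rot: [-0.123, -0.696, -0.123, 0.696]
wrist_force: [2.5, -1.3, 0.1]
gripper_width: -0.1
```

```bash
python3 -m handwheel '0 -0.05 0 0 0 0 0; 0 -0.05 0 0 0 0 0'
```

```text
clock: 13.0
ee_pos: [544.3, -20.3, 47.8]
ee_rot: [-0.123, -0.696, -0.123, 0.696]
wrist_force: [0.9, -2.2, 0.1]
gripper_width: -0.4
```

```bash
python3 -m handwheel '0 -0.1 0 0 0 0 0; 0 -0.1 0 0 0 0 0'; python3 -m handwheel '0 -0.1 0 0 0 0 0; 0 -0.1 0 0 0 0 0'
python3 - <<'E'
from h import *
d=arm.snapshot("wrist");cv2.imwrite(f"pics/w9.png",d["pixels"])
np.save("w9.npy",d,allow_pickle=True)
E
```

```text
clock: 13.2
ee_pos: [544.0, -19.3, 47.8]
ee_rot: [0.123, 0.696, 0.123, -0.696]
wrist_force: [1.1, -1.3, 1.1]
gripper_width: -0.1
clock: 13.4
ee_pos: [543.6, -18.4, 47.8]
ee_rot: [-0.123, -0.696, -0.123, 0.696]
wrist_force: [1.5, -1.1, 1.4]
gripper_width: 0.0
```

View pics/w9.png

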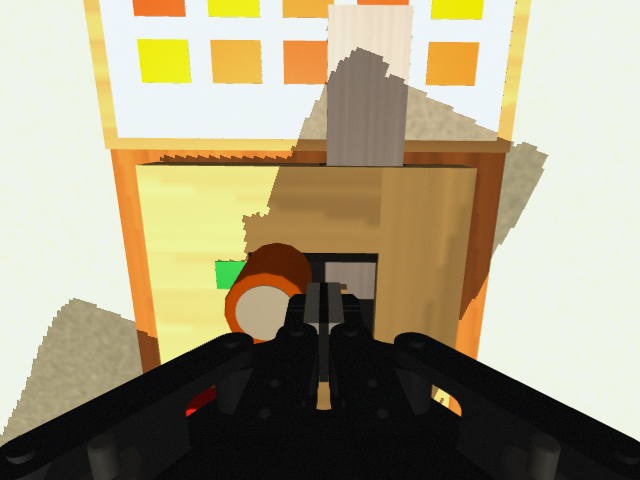

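```bash
python3 - <<'E'
from h import *
d=np.load("w9.npy",allow_pickle=True).item()
c,s=.942,.335;M=np.array([[c,s],[-s,c]])
for uv,z in(((263,313),77),((378,254),30),((455,165),30)): print((M@(ray(d,uv,z)[:2]-[513.3,-21.2])).round(1))
E
python3 -m handwheel '0 -0.1 0 0 0 0 0; 0 -0.1 0 0 0 0 0'
```

```text
[28.4 16.4]
[ 38.9 -37.6]
[ 85.7 -73.6]
clock: 13.65
ee_pos: [543.3, -17.4, 47.8]
ee_rot: [-0.123, -0.696, -0.123, 0.696]
wrist_force: [1.8, -0.8, 0.4]
gripper_width: -0.4
```

```bash
python3 -m handwheel '0 -0.1 0 0 0 0 0; 0 -0.1 0 0 0 0 0'; python3 -m handwheel '0 -0.1 0 0 0 0 0; 0 -0.1 0 0 0 0 0'
```

```text
clock: 13.85
ee_pos: [542.9, -16.5, 47.8]
ee_rot: [-0.123, -0.696, -0.123, 0.696]
wrist_force: [1.1, -0.4, 0.6]
gripper_width: 0.1
clock: 14.05
ee_pos: [542.6, -15.6, 47.8]
ee_rot: [0.123, 0.696, 0.123, -0.696]
wrist_force: [1.0, -0.9, 0.9]
gripper_width: -0.0
```

```bash
python3 -m handwheel '0 -0.1 0 0 0 0 0; 0 -0.1 0 0 0 0 0'
```

```text
clock: 14.25
ee_pos: [542.3, -14.7, 47.8]
ee_rot: [0.123, 0.696, 0.123, -0.696]
wrist_force: [1.8, -1.4, 0.4]
gripper_width: 0.3
```

```bash
python3 -m handwheel '0 -0.1 0 0 0 0 0; 0 -0.1 0 0 0 0 0'
```

```text
clock: 14.45
ee_pos: [541.9, -13.7, 47.8]
ee_rot: [0.123, 0.696, 0.123, -0.696]
wrist_force: [2.5, -1.1, 1.8]
gripper_width: 0.2
```

```bash
python3 -m handwheel '0 -0.1 0 0 0 0 0; 0 -0.1 0 0 0 0 0'
```

```text
clock: 14.65
ee_pos: [541.8, -13.0, 47.9]
ee_rot: [0.123, 0.696, 0.123, -0.696]
wrist_force: [2.6, -3.1, 0.5]
gripper_width: 0.4
```

Resistance is starting. Two more half-millimetre steps will confirm the stop.

```bash
python3 -m handwheel '0 -0.05 0 0 0 0 0; 0 -0.05 0 0 0 0 0';python3 -m handwheel '0 -0.05 0 0 0 0 0; 0 -0.05 0 0 0 0 0'
```

```text
clock: 14.85
ee_pos: [541.7, -12.6, 47.9]
ee_rot: [0.123, 0.697, 0.122, -0.696]
wrist_force: [2.3, -5.2, 0.5]
gripper_width: 0.1
clock: 15.05
ee_pos: [541.6, -12.3, 48.0]
ee_rot: [0.123, 0.697, 0.122, -0.696]
wrist_force: [3.2, -5.3, 0.9]
gripper_width: -0.2
```

```bash
python3 -m handwheel '0 -0.05 0 0 0 0 0; 0 -0.05 0 0 0 0 0'
```

```text
clock: 15.25
ee_pos: [541.5, -12.0, 48.0]
ee_rot: [0.123, 0.697, 0.122, -0.696]
wrist_force: [2.4, -6.2, 1.7]
gripper_width: 0.1
```

The end stop is reached: force rises to about 7 N against 2 N while sliding. I'll back straight off and then lift.

```bash
python3 -m handwheel '0 0.2 0 0 0 0 0; 0 0.7 0 0 0 0 0; 0 1.5 0 0 0 0 0; 0 3 0 0 0 0 0; 0 4 0 0 0 0 0; -3 4 0 0 0 0 0; -6 4 0 0 0 0 0; -10 4 0 0 0 0 0; -14 4 0 0 0 0 0; -14 4 4 0 0 0 0; -14 4 8 0 0 0 0; -14 4 10 0 0 0 0; -14 4 10 0 0 0 0; -14 4 10 0 0 0 0'
python3 - <<'E'
from h import *
for n in("wrist","scene"):
    d=arm.snapshot(n);cv2.imwrite(f"pics/{n}10.png",d["pixels"]); np.save(n+"10.npy",d,allow_pickle=True)
cv2.imwrite("pics/sc10z.png",cv2.resize(d["pixels"][180:330,230:400],(680,600)))
E
```

```text
clock: 16.65
ee_pos: [461.2, -83.8, 188.1]
ee_rot: [0.122, 0.697, 0.122, -0.696]
wrist_force: [0.6, -0.5, 0.5]
gripper_width: 0.1
```

View pics/wrist10.png

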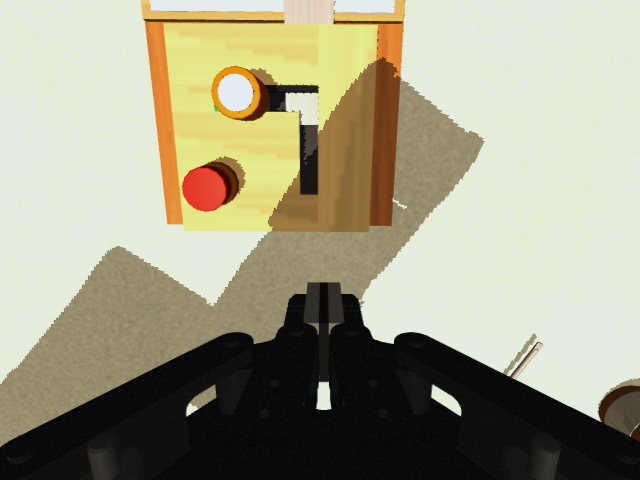

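View pics/scene10.png

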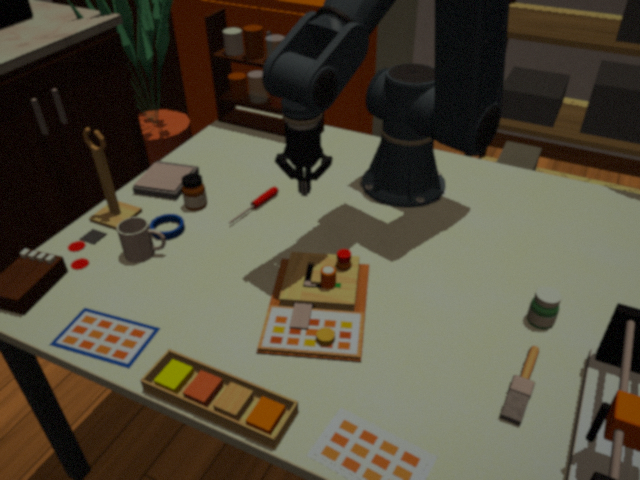

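Run:
```python
from h import *
d=np.load("wrist10.npy",allow_pickle=True).item()
c,s=.942,.335;M=np.array([[c,s],[-s,c]])
for uv,z in(((236,92.5),77),((207,189),72),((318,86),30)): p=ray(d,uv,z);print(p.round(1),(M@(p[:2]-[513.3,-21.2])).round(1))
```

```text
[533.6   7.3  77. ] [28.6 20. ]
[458.7  10.1  72. ] [-40.9  47.8]
[562.4 -43.6  30. ] [ 38.7 -37.5]
```

The knob is at cradle (28.6, 20.0), against a nominal end of (29, 20). The pot hasn't moved and the hand is clear.

Run:
```python
from h import *
print(arm.sign_off())
```

```text
the job is handed in; nothing more can be done
None
```

The swatch board is latched, and I've handed the job in; it gave no verdict. With the fingers shut, I pushed the knob from behind to the corner stop. Then I moved round to its right side and pushed it along the short leg to the end stop. The hand finished clear, about 140 mm above where it had been pushing.

- **Corner:** after the first push, the wrist camera put the knob at cradle (28.8, −29.6) mm; the nominal corner is (29, −30).
- **End:** the last wrist picture put it at (28.6, 20.0) mm; the nominal end is (29, 20).
- **Force:** the wrist force readings were about 2 N while sliding and about 9 N at most against the stops.
- **Bystanders:** the pot was within about 2 mm of its first measured position. The others looked unmoved in the scene picture, but I did not measure them.
- **Time:** the clock read about 17 s at the end, against the 51 s limit.
- **Disagreement:** early on, the scene and side cameras gave positions 5–10 mm apart, and more for one gate corner partly hidden by the arm. I worked from the wrist camera instead.
- **Not measured:** I had no direct reading of the pin's lift. The knob looked upright and seated.

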